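# Lever open the dial case

## Task

The lid of the dial case is stiff and has no knob: find the notch in the brass strip under its lip, by eye or by feel, and lever the lid ajar with the blade of the opener, keeping the gripper itself off the lid while it is shut. Swing the lid right over until it leans back past upright and stays there, then lay the opener flat on the shelf and let go of it. Do not touch the porcelain dial inside with the opener, and leave the dial, the brass wheel, the clock hand and the finial where they are.

Things in the scene. Friction and masses are not known exactly. Their poses are not given: they have to be found in the camera images.
- case: Fixed dark wooden case, 130 (x) by 220 (y) by 75 mm high, walls 8 mm, padded inner floor at z = 22 mm. Origin: centre of its underside; its front looks to -x (front wall's face at x = -65 mm).
- ledge (a point): Middle of the upper front edge of the wooden ledge along the whole front of the case (case frame -91, 0, 66 mm; ledge 26 mm deep, level on top). It is the floor of the notch; this edge serves as fulcrum.
- seam (a point): Mid-front of the seam under the lip (case frame -91, 0, 70.5 mm). A fixed brass strip on the ledge, 26 mm deep, 8.5 mm high, 160 mm long, fills the seam but for ONE notch 40 mm wide, cut through to the wall, 9 mm free height under the lip. Notch middle: anywhere from y = -28 to +28 mm, not measured. From above it shows as a gap in the strip's front, which stands 8 mm out past the lip.
- lid (a joint): Lid angle in rad: 0 shut, grows as the lid's front rises, 1.57 upright, stop at 1.8 (leaning away). The hinge is stiff (about 3 to 4 N at the lip to move it) and stays where it is left. The hinge axis runs along the case's y at x = +65, z = 75 mm in the case's frame.
- cover: The lid panel, a brown wooden board 130 by 220 by 10 mm (dark raised panel and brass boss in the middle of its top add 4 mm), turning with the lid joint. Origin: on the hinge axis, mid-length; shut, its axes are those of the case: the panel runs from x = 0 to -130 mm, its underside at z = 0. A lip 96 mm wide (y = -48 to +48 mm) and 10 mm thick stands out in front to x = -148 mm.
- lip (a point): Middle of the lip's front lower edge (cover frame -148, 0, 0 mm).
- opener: The opener: a wooden handle 90 mm long (x -45 to +45), 22 mm wide (y), 26 mm high (z 0 to 26 mm), with a flat steel blade 70 mm long, 12 mm wide (y) and 3 mm thick (z 11.5 to 14.5 mm) out of its +x end. Lies loose on the shelf, left or right of the case. Origin: centre of the handle's underside. About 90 g.
- opener_tip (a point): Middle of the blade's end: 115 mm along +x from the opener's origin, 13 mm up.
- dial: White porcelain dial disc, 90 mm across, 6 mm thick, lying loose on the case's inner floor under the lid. Origin: centre of its underside.
- finial: Turned walnut finial standing upright, 115 mm tall, 56 mm across at the foot, on the other side of the case from the opener. Origin: centre of its foot.
- pinion: Brass toothed wheel lying flat, 96 mm across, 10 mm thick, with a hub and pin to 38 mm height. Origin: centre of its underside.
- clockhand: Steel clock hand lying flat, 124 mm long (along its x), 4 mm thick, 28 mm wide at its widest. Origin: near its middle, underside.
Not all that is in view belongs to the job. Of the things like the opener, leave any that is black or white; of the rest the smaller one is meant.

How it is judged (in metres and radians):
On the way, in this order (a step that is already met when the one before it is completed fails the run):
1. the opener's blade has levered the lid ajar (more than 0.04 rad, the opener bearing on the lid) (value of joint lid above 0.04 rad and contact force between opener and cover above 0.2 N), for 0.1 s.
2. the lid has been swung past upright (more than 1.6 rad) (value of joint lid above 1.6 rad), for 0.2 s.
At the end, for the whole second after the job is handed in: The lid stands open past upright (more than 1.6 rad) and the opener lies flat on the shelf (its origin and its tip less than 30 mm above the shelf), at rest and released (value of joint lid above 1.6 rad and height (world z) of each of opener, opener_tip below 0.03 m and linear speed of opener below 0.02 m/s); the robot touches nothing.
It fails at once if the gripper or arm touches the lid while it is still shut (less than 0.04 rad) (value of joint lid below 0.04 rad and contact force between any of the fingers, the arm and cover above 1 N).
It fails at once if the opener touches the porcelain dial (contact force between opener and dial above 0.5 N).
It fails at once if the dial is shifted more than 20 mm (distance of dial from where it was at the start of the episode above 0.02 m).
It fails at once if the finial is shifted more than 20 mm or knocked over (distance of finial from where it was at the start of the episode above 0.02 m or angle between finial's own z axis and vertical above 0.5 rad).
It fails at once if the brass wheel or the clock hand is shifted more than 20 mm (distance of any of pinion, clockhand from where it was at the start of the episode above 0.02 m).
It also fails if it takes over 64 s, if anything falls off the work surface, if the arm or the gripper's body presses on something with over 40 N, if the wrist force passes 120 N, or if a joint passes its speed limit or range.

## Robot

A 6-joint arm with a two-finger parallel gripper is mounted at the origin on the work surface. World frame = base frame: x ahead of the robot, y to its left, z up, the work surface at z = 0. Lengths are in m, angles in degrees, forces in N, time in s.
With the tool pointing down it reaches from about 0.3 to 0.75 m from the base axis. Payload 8.5 kg.
Tool frame: the origin (TCP) lies midway between the tips of the shut fingers; the grasp point (between the pads) lies 19 mm behind it; z points along the fingers, y is the line along which they close (so a half turn about z gives the same grasp; the last joint's range is limited). The gripper opens to 85 mm and grips with 20 to 120 N. Pads are 22 mm wide; open, the fingers measure 114 mm over their backs; the gripper's body (76 mm by 85 mm) begins 54 mm behind the grasp point. The pads swing forward as they close: fully open they stand 13 mm farther back than shut.
Start: joints at [-79.429, 21.807, 74.336, -0, 83.858, -12.336], TCP at [0.214, -0.507, 0.231] pointing down, gripper open.
Joint ranges: [-178.18, 178.18], [-50.72, 133.34], [12.68, 142.11], [-81.47, 261.47], [9.98, 163.14], [-165.26, 165.26]. Speed limits (degrees/s): [136.94, 136.94, 180, 180, 180, 180].

## Interface

Orientations are given as a 3x3 rotation matrix whose columns are the frame's x, y, z axes.
In Python, from rig import env gives the robot as it stands. The module is installed in compiled form; this text tells all that it offers.
- The arm moves only by the tool jog_arm, never from a script. Its argument "targets" is a list of rows, each a list of 6 numbers: the shift along the tool's x, y, z in cm, then the turn, a rotation vector about the tool's x, y, z in degrees. A call has 1 to 8 rows; each row is the pose to reach, as a shift and turn from the pose commanded when the call began, along the tool's axes at that moment; what a row does not reach only later rows make up. A row lasts 1/12 s, in which the tool goes at most 41.7 mm and 7.16 degrees, less where a joint would pass 70% of its speed; a pose out of reach is approached as far as the arm can. A call with a gripper value outside its range is refused whole. "hand" is the opening, from 0 (shut) to 1 (fully open), set as the call begins (left out, the last holds). The fingers move at their own pace and stop on an object; "newtons" is the grip in N (left out, the last holds). Time passes only in rows, so rows that repeat a pose let the fingers close. It gives the time, the measured TCP pose, the force, the opening and the grip force at its end, in the units of the state.
- env.observe(): the state, without advancing time (a new reading comes with each control period).
- env.get_image(name): name is "scene" or "top"; returns a dict with "frame" (420x560x3 uint8, red, green, blue), "depth" (420x560 float32, m along the optical axis (not along the pixel's ray), 0 where there is no reading), "fovy" (degrees; the focal length in pixels is half the picture's height over the tangent of half this angle, whatever the lens; pixels are square), "cx", "cy" (the principal point, pixels), "cam_to_world" (4x4, takes a point from camera to world coordinates). Camera axes: x right, y down, z forward; pixel columns grow to the right and rows downward; lengths in m; the calibration is good to about 2 mm. A picture is of the moment at which its call begins.
- env.close_job(): hands the job in; it is judged then, once.
Trained networks look in the newest picture that a camera, given by its name, has taken for a name from the list of things; names that differ only in an ending like _2 or _b are one class to them, and where a whole thing is asked for, a point or a joint stands for the part that bears it (a point fixed in the world has none). Each returns a list of dicts, best first, with "score" (0 to 1); they miss things now and then, are a little off and sometimes report something else, mostly with a low value. They report only what shows in the picture. A call takes as long as a camera call. They do not tell look-alikes from the thing itself.
- env.regions_of(camera, target): "pixels" (420x560 bool, what is visible of it) and "point" ([row, column] in pixels, amid what is visible of it).
The state is a dict: "time_s": time; "q": joint angles; "qvel": joint speeds; "joint_efforts": joint torques, N m; "position": TCP position; "tool_rot": TCP orientation; "ft_force": force on the tool from outside, world axes, zero at the start; "wrist_torque": the same for the moment, N m; "grip_width": finger opening in m; "gripper_force": force on a finger pad.
Only numpy, scipy, OpenCV 4.12 (cv2) and the standard library are available. Lean on these libraries where they do the work, as an engineer would, in place of code of your own. Each camera call takes 0.05 s, during which the arm holds its last target. There are 200 camera calls.

## Working session

There is one attempt and no reset: what is moved stays moved. The work goes in short steps, Python scripts to look and compute and a tool call to move; the robot and the scene stay as the last step left them, time stands still between calls to the robot, and variables do not carry over. Pictures are saved under pics/ and viewed, at most 10 in all, crops included, and the job is handed in when it is done.

Besides the shell and the picture viewer there is one more tool, called after "Request:" as name([rows], argument=value, ...), one row to a line, values as JSON. jog_arm: Moves the arm, as the interface text tells. Its arguments: {"type":"object","properties":{"targets":{"type":"array","items":{"type":"array","items":{"type":"number"}}},"hand":{"type":"number"},"newtons":{"type":"number"}},"required":["targets"]}

```bash
mkdir -p pics; cat > h.py <<'E'
import numpy as np, cv2
from rig import env
def cloud(im):
    d=im["depth"];H,W=d.shape;f=H/2/np.tan(np.radians(im["fovy"])/2)
    v,u=np.mgrid[:H,:W]
    P=np.stack([(u-im["cx"])*d/f,(v-im["cy"])*d/f,d],-1)
    T=np.array(im["cam_to_world"]);W_=P@T[:3,:3].T+T[:3,3]
    W_[d==0]=np.nan
    return W_
def save(im,n,crop=None,k=1):
    f=im["frame"][:,:,::-1]
    if crop: r0,r1,c0,c1=crop; f=f[r0:r1,c0:c1]
    cv2.imwrite("pics/"+n,cv2.resize(f,None,fx=k,fy=k,interpolation=cv2.INTER_CUBIC))
E
python3 - <<'E'
from h import *
for n in("top","scene"):
    im=env.get_image(n);save(im,n+"0.png");C=cloud(im);np.save(n+"0.npy",C)
    for t in("opener","case","lid","finial","pinion","clockhand"):
        for r in env.regions_of(n,t)[:4]:
            m=r["pixels"];p=C[m];p=p[~np.isnan(p[:,0])]
            print(n,t,round(r["score"],2),np.round(r["point"]),m.sum(),np.round(np.median(p,0),3),np.round(np.nanpercentile(p,2,axis=0),3),np.round(np.nanpercentile(p,98,axis=0),3))
s=env.observe();print(s["time_s"],s["tool_rot"],s["grip_width"])
E
```

```text
top opener 0.92 [303. 122.] 662 [0.342 0.506 0.032] [0.287 0.428 0.011] [0.426 0.561 0.04 ]
top opener 0.88 [222. 223.] 388 [0.556 0.228 0.024] [0.533 0.143 0.001] [0.578 0.29  0.033]
top opener 0.8 [238. 171.] 370 [0.518 0.373 0.025] [0.463 0.354 0.004] [0.603 0.393 0.033]
top case 0.92 [193. 310.] 4291 [ 0.634 -0.019  0.087] [ 0.558 -0.126  0.063] [0.709 0.086 0.094]
top lid 0.68 [189. 307.] 3914 [ 0.638 -0.02   0.087] [ 0.566 -0.125  0.08 ] [0.706 0.084 0.094]
top lid 0.42 [192. 310.] 4277 [ 0.634 -0.02   0.087] [ 0.558 -0.126  0.064] [0.709 0.085 0.094]
top finial 0.78 [224. 417.] 393 [ 0.532 -0.315  0.067] [ 0.513 -0.343 -0.001] [ 0.559 -0.3    0.114]
top finial 0.73 [243. 174.] 403 [0.515 0.373 0.024] [0.461 0.352 0.   ] [0.611 0.393 0.033]
top finial 0.27 [292. 220.] 220 [0.368 0.244 0.005] [ 0.329  0.21  -0.002] [0.428 0.269 0.011]
top pinion 0.83 [289. 397.] 802 [ 0.362 -0.253  0.011] [ 0.323 -0.296  0.002] [ 0.401 -0.214  0.03 ]
top clockhand 0.62 [293. 219.] 264 [0.365 0.245 0.004] [ 0.327  0.212 -0.002] [0.426 0.273 0.011]
scene opener 0.94 [323. 271.] 533 [0.797 0.33  0.
[... 196 characters left out ...]
465 0.354 0.006] [0.606 0.397 0.032]
scene opener 0.63 [267. 419.] 620 [0.344 0.512 0.029] [0.287 0.427 0.   ] [0.424 0.569 0.04 ]
scene case 0.4 [273. 348.] 311 [0.518 0.379 0.024] [0.464 0.357 0.002] [0.598 0.397 0.032]
scene lid 0.78 [201. 235.] 2733 [ 0.642 -0.012  0.087] [ 0.567 -0.125  0.076] [0.707 0.089 0.094]
scene finial 0.87 [134. 202.] 351 [ 0.543 -0.314  0.054] [ 0.49  -0.362 -0.001] [ 0.562 -0.298  0.111]
scene clockhand 0.64 [219. 347.] 132 [0.367 0.244 0.004] [ 0.329  0.213 -0.002] [0.425 0.269 0.012]
0.7 [[ 9.21139437e-01  3.89232752e-01 -3.66371246e-05]
 [ 3.89232753e-01 -9.21139438e-01 -3.89335691e-06]
 [-3.52633223e-05 -1.06740442e-05 -9.99999999e-01]] 0.08559118289467961
```

View pics/top0.png

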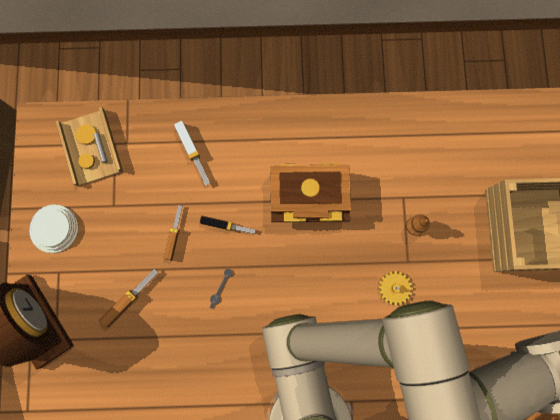

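View pics/scene0.png

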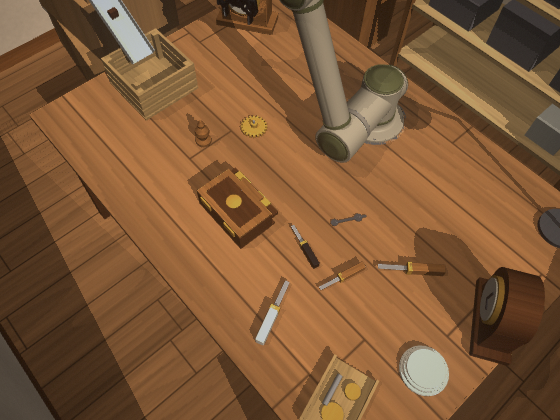

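Candidates for the opener in the top view, as (row, col): black handle (224, 228), white handle (153, 195), large brown (298, 130) and small brown (235, 174). I choose the small brown one and will check it in a crop. The brass strip shows in front of the case near row 216, cols 283–341.

```bash
python3 - <<'E'
from h import *
im=env.get_image("top");C=cloud(im)
a=cv2.resize(im["frame"][185:285,140:240],None,fx=4,fy=4,interpolation=cv2.INTER_CUBIC)
b=cv2.resize(im["frame"][190:240,260:360],None,fx=4,fy=4,interpolation=cv2.INTER_CUBIC)
cv2.imwrite("pics/crop1.png",np.vstack([a,b])[:,:,::-1])
# strip: brass pixels
hsv=cv2.cvtColor(im["frame"],cv2.COLOR_RGB2HSV)
for r in range(206,226):
    row=hsv[r,275:350]; print(r,"".join("#" if (20<=h<=32 and s>140 and v>120) else "." for h,s,v in row), np.round(C[r,290],3),np.round(C[r,334],3))
# opener: pose
r=[q for q in env.regions_of("top","opener") if abs(q["point"][1]-173)<8][0]
m=r["pixels"];P=C[m];P=P[~np.isnan(P[:,0])]
h=P[P[:,2]>0.02];print("handle",len(h),cv2.minAreaRect((h[:,:2]*1000).astype(np.float32)),np.percentile(h[:,2],[50,95]))
b=P[(P[:,2]>0.006)&(P[:,2]<0.02)];print(np.round(b[np.argsort(b[:,0])][-8:],3))
l=P[P[:,2]>0.008];print("fit",cv2.fitLine((l[:,:2]*1000).astype(np.float32),cv2.DIST_HUBER,0,.01,.01).ravel(), l.min(0),l.max(0))
# lid top
r=env.regions_of("top","lid")[0];P=C[r["pixels"]];P=P[(P[:,2]>0.082)]
print("lid",cv2.minAreaRect((P[:,:2]*1000).astype(np.float32)))
Q=C.reshape(-1,3);Q=Q[(abs(Q[:,0]-.63)<.11)&(abs(Q[:,1]+.02)<.14)&(Q[:,2]>.081)&(Q[:,2]<.1)]
print("lid2",cv2.minAreaRect((Q[:,:2]*1000).astype(np.float32)))
E
```

```text
206 ........................................................................... [0.593 0.037 0.084] [ 0.589 -0.084  0.086]
207 ........................................................................... [0.589 0.037 0.088] [ 0.586 -0.084  0.086]
208 ........................................................................... [0.586 0.037 0.087] [ 0.584 -0.084  0.082]
209 ........................................................................... [0.584 0.037 0.086] [ 0.581 -0.084  0.082]
210 ........................................................................... [0.581 0.037 0.085] [ 0.578 -0.084  0.083]
211 ........................................................................... [0.58  0.037 0.077] [ 0.576 -0.085  0.076]
212 .............#..#........................................#....###.#........ [0.578 0.037 0.073] [ 0.574 -0.085  0.072]
213 .........#.#######.......................................##########........ [0.574 0.037 0.08 ] [ 0.571 -0.085  0.072]
214 .........#########.......................................##########........ [0.572 0.037 0.075] [ 0.568 -0.084  
[... 1315 characters left out ...]
....... [0.551 0.036 0.   ] [ 0.547 -0.091  0.004]
handle 264 ((537.0036010742188, 371.0285949707031), (23.28276824951172, 155.3858184814453), 77.38337707519531) [0.02638219 0.03122181]
[[0.612 0.356 0.011]
 [0.613 0.363 0.007]
 [0.613 0.349 0.017]
 [0.614 0.353 0.015]
 [0.614 0.358 0.015]
 [0.616 0.352 0.019]
 [0.617 0.356 0.014]
 [0.617 0.359 0.013]]
fit [ 9.8003590e-01 -1.9882065e-01  5.3279840e+02  3.7077234e+02] [0.460784   0.34942021 0.0082275 ] [0.61727297 0.39675878 0.0355612 ]
lid ((636.3501586914062, -20.688575744628906), (218.75526428222656, 152.8472137451172), 89.0632553100586)
lid2 ((634.4949951171875, -20.26702117919922), (220.04689025878906, 156.2177734375), 89.34868621826172)
```

View pics/crop1.png

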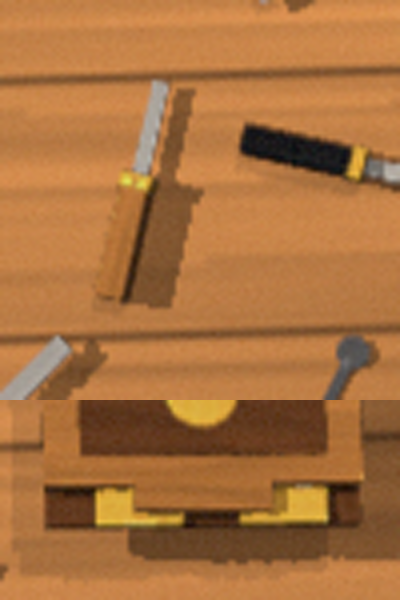

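The crop shows the small brown opener with its blade pointing up-image (+x), and no white or black handle nearby. The notch is the dark gap in the brass strip, crop cols 184–240, which is image cols 306–320 at row 220. That puts its middle at world y ≈ -0.0245 and the strip's front at x ≈ 0.553.

```bash
cat >> h.py <<'E'
from scipy.spatial.transform import Rotation as R
def Rt(yaw,pitch=0):  # opener yaw; pitch>0 = blade tip up; tool down
    return (R.from_euler("z",yaw,degrees=True)*R.from_euler("y",-pitch,degrees=True)*R.from_euler("x",180,degrees=True))
def go(p,yaw,pitch=0):
    s=env.observe();R0=R.from_matrix(s["tool_rot"])
    d=R0.inv().apply(np.array(p)-s["position"])*100
    w=(R0.inv()*Rt(yaw,pitch)).as_rotvec(degrees=True)
    print(round(s["time_s"],2),np.round(s["position"],4),"F",np.round(s["ft_force"],1),"M",np.round(s["wrist_torque"],2),"w",round(s["grip_width"],4),"row",np.round(d,2),np.round(w,1))
E
python3 -c "
from h import *
go([.512,.375,.15],-11.5)"
```

```text
0.85 [ 0.2141 -0.5066  0.2313] F [ 0.3 -0.  -0.5] M [ 0.    0.01 -0.01] w 0.0853 row [ 61.76 -69.61   8.13] [ 0.  -0.  34.4]
```

Request:
jog_arm([
  [61.2, -68.4, 8.1, 0, 0, 34.4],
  [61.2, -68.4, 8.1, 0, 0, 34.4],
  [61.2, -68.4, 8.1, 0, 0, 34.4],
  [61.2, -68.4, 8.1, 0, 0, 34.4],
  [61.2, -68.4, 8.1, 0, 0, 34.4],
  [61.2, -68.4, 8.1, 0, 0, 34.4],
  [61.2, -68.4, 8.1, 0, 0, 34.4],
  [61.2, -68.4, 8.1, 0, 0, 34.4],
], hand=1)

```text
time_s: 1.52
position: [0.3217, -0.191, 0.2021]
tool_rot: [[0.98, -0.2, 0.001], [-0.2, -0.98, -0.001], [0.001, 0.0, -1.0]]
ft_force: [1.2, -0.3, 0.7]
grip_width: 0.0855
gripper_force: 0.0
```

```bash
python3 -c "
from h import *
go([.512,.375,.15],-11.5)"
```

```text
1.52 [ 0.3217 -0.191   0.2021] F [ 1.2 -0.3  0.7] M [ 0.01 -0.04 -0.03] w 0.0855 row [  7.32 -59.27   5.19] [ 0. -0. -0.]
```

Request:
jog_arm([
  [7.3, -59.2, 5, 0, 0, 0],
  [7.3, -59.2, 5, 0, 0, 0],
  [7.3, -59.2, 5, 0, 0, 0],
  [7.3, -59.2, 5, 0, 0, 0],
  [7.3, -59.2, 5, 0, 0, 0],
  [7.3, -59.2, 5, 0, 0, 0],
  [7.3, -59.2, 5, 0, 0, 0],
  [7.3, -59.2, 5, 0, 0, 0],
])

```text
time_s: 2.18
position: [0.4273, 0.1244, 0.1743]
tool_rot: [[0.98, -0.199, 0.001], [-0.199, -0.98, -0.0], [0.001, -0.0, -1.0]]
ft_force: [0.8, -2.3, 0.6]
grip_width: 0.0856
gripper_force: 0.0
```

```bash
python3 -c "
from h import *
go([.512,.375,.15],-11.5)"
```

```text
2.18 [0.4273 0.1244 0.1743] F [ 0.8 -2.3  0.6] M [-0.07  0.01 -0.02] w 0.0856 row [  3.31 -26.24   2.43] [-0. -0.  0.]
```

Request:
jog_arm([
  [3.3, -26.2, 2.4, 0, 0, 0],
  [3.3, -26.2, 2.4, 0, 0, 0],
  [3.3, -26.2, 2.4, 0, 0, 0],
  [3.3, -26.2, 2.4, 0, 0, 0],
  [3.3, -26.2, 2.4, 0, 0, 0],
  [3.3, -26.2, 2.4, 0, 0, 0],
  [3.3, -26.2, 2.4, 0, 0, 0],
  [3.3, -26.2, 2.4, 0, 0, 0],
])

```text
time_s: 2.85
position: [0.5117, 0.3754, 0.1489]
tool_rot: [[0.981, -0.196, -0.001], [-0.196, -0.981, 0.0], [-0.001, -0.0, -1.0]]
ft_force: [-0.4, 0.5, 0.4]
grip_width: 0.0854
gripper_force: 0.0
```

```bash
python3 - <<'E'
from h import *
go([.512,.375,.04],-11.5)
for n in ("top","scene"):
    im=env.get_image(n);C=cloud(im)
    for r in env.regions_of(n,"opener"):
        P=C[r["pixels"]];P=P[~np.isnan(P[:,0])]
        if abs(np.median(P[:,0])-.52)<.03 and abs(np.median(P[:,1])-.375)<.03:
            l=P[(P[:,2]>.008)&(P[:,2]<.036)];print(n,cv2.fitLine((l[:,:2]*1000).astype(np.float32),cv2.DIST_HUBER,0,.01,.01).ravel(),l.min(0),l.max(0))
save(im,"s1.png",(200,320,250,450),4)
E
```

```text
2.85 [0.5117 0.3754 0.1489] F [-0.4  0.5  0.4] M [ 0.01  0.01 -0.03] w 0.0854 row [ 0.04  0.03 10.89] [-0.   0.   0.2]
scene [ 9.6870524e-01 -2.4821402e-01  5.2830701e+02  3.7545432e+02] [0.46674893 0.3528881  0.00862695] [0.60952885 0.39874908 0.0357886 ]
```

View pics/s1.png

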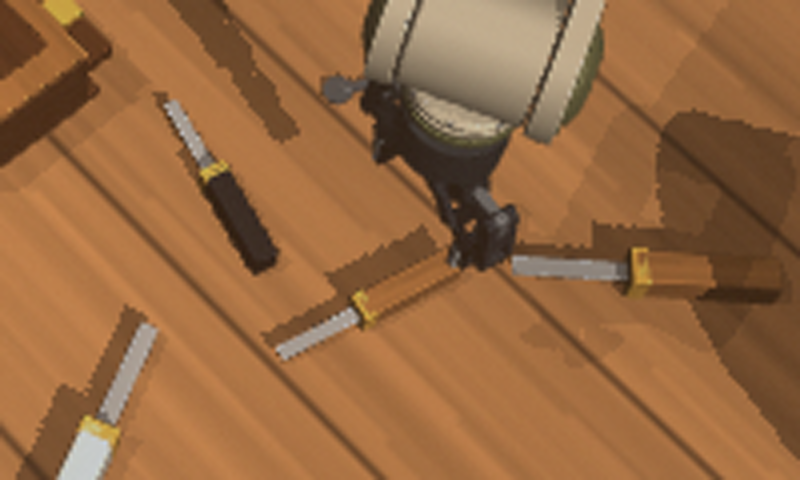

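The scene crop shows the gripper hovering over the small brown opener (crop handle about 360–460, 305–260), with the large brown one clear to its right. I'm descending.

Request:
jog_arm([
  [0, 0, 4, 0, 0, 0],
  [0, 0, 8, 0, 0, 0],
  [0, 0, 11, 0, 0, 0],
  [0, 0, 13, 0, 0, 0],
  [0, 0, 14.6, 0, 0, 0],
  [0, 0, 14.6, 0, 0, 0],
  [0, 0, 14.6, 0, 0, 0],
])

```text
time_s: 3.63
position: [0.5118, 0.3714, 0.0046]
tool_rot: [[0.98, -0.2, -0.001], [-0.2, -0.98, -0.0], [-0.0, 0.0, -1.0]]
ft_force: [0.1, -0.5, 1.0]
grip_width: 0.0853
gripper_force: 0.0
```

Request:
jog_arm([
  [0, 0, 0, 0, 0, 0],
  [0, 0, 0, 0, 0, 0],
  [0, 0, 0, 0, 0, 0],
  [0, 0, 0, 0, 0, 0],
  [0, 0, 0, 0, 0, 0],
  [0, 0, 0, 0, 0, 0],
  [0, 0, 0, 0, 0, 0],
  [0, 0, 0, 0, 0, 0],
], hand=0, newtons=100)

```text
time_s: 4.3
position: [0.5121, 0.3726, 0.0052]
tool_rot: [[0.98, -0.199, 0.001], [-0.199, -0.98, 0.001], [0.001, -0.001, -1.0]]
ft_force: [-0.4, 0.8, 6.5]
grip_width: 0.0197
gripper_force: 99.2
```

Request:
jog_arm([
  [0, 0, -3, 0, 0, 0],
  [0, 0, -7, 0, 0, 0],
  [0, 0, -11, 0, 0, 0],
  [0, 0, -15, 0, 0, 0],
  [0, 0, -15, 0, 0, 0],
  [0, 0, -15, 0, 0, 0],
])

```text
time_s: 4.8
position: [0.5122, 0.3726, 0.1564]
tool_rot: [[0.98, -0.199, 0.004], [-0.199, -0.98, 0.002], [0.004, -0.003, -1.0]]
ft_force: [0.3, 1.2, -1.8]
grip_width: 0.0198
gripper_force: 98.1
```

```bash
python3 - <<'E'
from h import *
go([.36,.2,.16],-1)
im=env.get_image("scene");C=cloud(im)
save(im,"s2.png",(180,300,250,450),4)
for r in env.regions_of("scene","opener"):
    P=C[r["pixels"]];P=P[~np.isnan(P[:,0])];print(round(r["score"],2),np.round(np.median(P,0),3))
    if np.median(P[:,2])>.08:
        c,v=P.mean(0),np.linalg.svd(P-P.mean(0))[2][0];print(c,v,P[np.argsort(P[:,0])][-5:])
E
```

```text
4.8 [0.5122 0.3726 0.1564] F [ 0.3  1.2 -1.8] M [-0.02  0.    0.08] w 0.0198 row [-11.48  19.94  -0.46] [ -0.1  -0.2 -10.5]
0.73 [0.341 0.516 0.029]
0.65 [0.561 0.238 0.023]
0.59 [0.543 0.364 0.168]
[0.54503472 0.3613866  0.1492739 ] [0.34679729 0.19999567 0.91636967] [[0.61147775 0.35775681 0.16651556]
 [0.61179553 0.35398644 0.16738017]
 [0.61235572 0.35752409 0.17461719]
 [0.61253667 0.35126755 0.16366193]
 [0.61316531 0.35566298 0.16540383]]
0.59 [0.793 0.329 0.031]
```

View pics/s2.png

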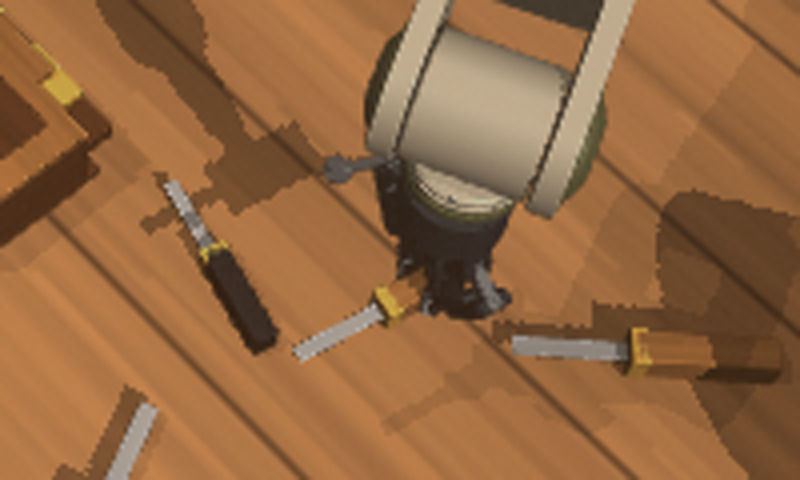

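The opener is held level: blade tip at crop (300, 353), world about (0.613, 0.354, 0.165). That is 103 mm ahead of the TCP and 8 mm above it.

```bash
python3 -c "
from h import *
go([.41,-.0225,.12],-1)"
```

```text
4.9 [0.511  0.3719 0.1528] F [-0.   0.3 -1.1] M [0.   0.   0.01] w 0.0196 row [-2.03 40.66  3.35] [  0.1   0.1 -10.5]
```

Request:
jog_arm([
  [-2, 40.7, 3.2, 0, 0, -10.5],
  [-2, 40.7, 3.2, 0, 0, -10.5],
  [-2, 40.7, 3.2, 0, 0, -10.5],
  [-2, 40.7, 3.2, 0, 0, -10.5],
  [-2, 40.7, 3.2, 0, 0, -10.5],
  [-2, 40.7, 3.2, 0, 0, -10.5],
  [-2, 40.7, 3.2, 0, 0, -10.5],
  [-2, 40.7, 3.2, 0, 0, -10.5],
])

```text
time_s: 5.57
position: [0.4277, 0.0488, 0.1266]
tool_rot: [[1.0, -0.017, -0.003], [-0.017, -1.0, 0.001], [-0.003, -0.0, -1.0]]
ft_force: [0.5, -0.4, -0.8]
grip_width: 0.0201
gripper_force: 98.3
```

```bash
python3 -c "
from h import *
go([.41,-.0225,.12],-1)"
```

```text
5.57 [0.4277 0.0488 0.1266] F [ 0.5 -0.4 -0.8] M [-0.07 -0.01 -0.04] w 0.0201 row [-1.64  7.16  0.66] [-0.   0.2  0. ]
```

Next, align and lower to the pre-insert pose, with the tip still about 30 mm in front of the strip.

Request:
jog_arm([
  [-1.6, 4, 0.6, 0, 0, 0],
  [-1.6, 7.1, 0.6, 0, 0, 0],
  [-1.6, 7.1, 0.6, 0, 0, 0],
  [-1.6, 7.1, 3.6, 0, 0, 0],
  [-1.6, 7.1, 6.3, 0, 0, 0],
  [-1.6, 7.1, 6.3, 0, 0, 0],
  [-1.6, 7.1, 6.3, 0, 0, 0],
])

```text
time_s: 6.15
position: [0.4113, -0.0198, 0.0641]
tool_rot: [[1.0, -0.017, -0.005], [-0.017, -1.0, 0.002], [-0.005, -0.002, -1.0]]
ft_force: [0.4, -0.1, -0.1]
grip_width: 0.02
gripper_force: 98.4
```

```bash
python3 - <<'E'
from h import *
im=env.get_image("scene");C=cloud(im)
go([.432,-.0227,.0625],-1)
imt=env.get_image("top");Ct=cloud(imt)
a=cv2.resize(im["frame"][150:270,180:320],None,fx=4,fy=4,interpolation=cv2.INTER_CUBIC)
cv2.imwrite("pics/s3.png",a[:,:,::-1])
save(imt,"t3.png",(180,280,260,380),5)
for n,c in(("scene",C),("top",Ct)):
  for r in env.regions_of(n,"opener"):
    P=c[r["pixels"]];P=P[~np.isnan(P[:,0])]
    if abs(np.median(P[:,1])+.02)<.03: print(n,np.round(np.median(P,0),3)); Q=P[P[:,0]>.47];print(len(Q),np.round(np.median(Q,0),4));print(np.round(P[np.argsort(P[:,0])][-6:],3))
E
```

```text
6.2 [ 0.4122 -0.0201  0.0651] F [-0.4 -0.4 -0.6] M [ 0.01 -0.02 -0.01] w 0.02 row [1.99 0.23 0.26] [-0.   0.1  0. ]
scene [ 0.446 -0.019  0.079]
44 [ 0.4911 -0.0197  0.0748]
[[ 0.51  -0.013  0.082]
 [ 0.511 -0.022  0.079]
 [ 0.512 -0.021  0.074]
 [ 0.513 -0.015  0.076]
 [ 0.513 -0.02   0.071]
 [ 0.515 -0.022  0.077]]
top [ 0.506 -0.021  0.076]
39 [ 0.5059 -0.0211  0.0759]
[[ 0.515 -0.027  0.071]
 [ 0.515 -0.016  0.073]
 [ 0.515 -0.019  0.071]
 [ 0.517 -0.018  0.078]
 [ 0.517 -0.021  0.073]
 [ 0.517 -0.024  0.071]]
top [ 0.634 -0.019  0.087]
4091 [ 0.6339 -0.0185  0.0867]
[[0.713 0.052 0.079]
 [0.714 0.044 0.077]
 [0.714 0.058 0.077]
 [0.714 0.064 0.078]
 [0.714 0.041 0.074]
 [0.715 0.024 0.071]]
```

View pics/t3.png

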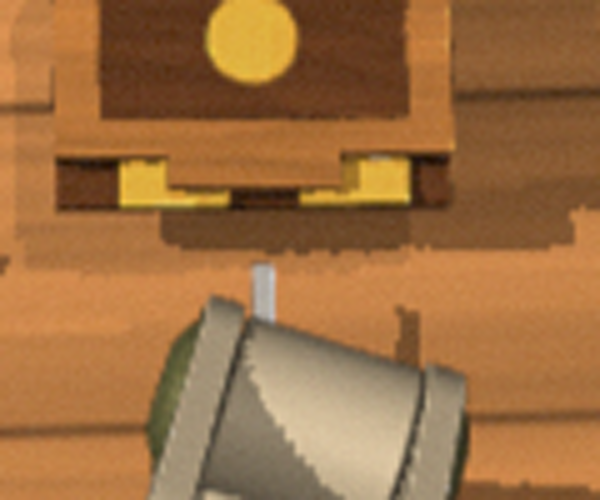

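In the top crop the blade (cols 253–275) is centred on the notch (cols 230–300, row 198), with its tip at x ≈ 0.516. I'll lower 2 mm and insert.

Request:
jog_arm([
  [0, 0, 0.2, 0, 0, 0],
  [1.5, 0, 0.2, 0, 0, 0],
  [3, 0, 0.2, 0, 0, 0],
  [4, 0, 0.2, 0, 0, 0],
  [4.6, 0, 0.2, 0, 0, 0],
  [5, 0, 0.2, 0, 0, 0],
  [5, 0, 0.2, 0, 0, 0],
])

```text
time_s: 6.93
position: [0.4627, -0.0213, 0.0633]
tool_rot: [[1.0, -0.017, 0.001], [-0.017, -1.0, -0.0], [0.001, 0.0, -1.0]]
ft_force: [-0.2, 0.1, -1.4]
grip_width: 0.0199
gripper_force: 98.4
```

```bash
python3 -c "
from h import *
for i in range(3): env.get_image('top');go([.474,-.0227,.0625],-1)"
```

```text
6.98 [ 0.4621 -0.0212  0.0632] F [ 0.   0.4 -0.6] M [ 0.01  0.   -0.06] w 0.02 row [1.19 0.13 0.07] [0. 0. 0.]
7.03 [ 0.4618 -0.0212  0.0631] F [-0.   0.3 -0.6] M [-0.04 -0.01 -0.06] w 0.0195 row [1.22 0.13 0.06] [-0.  0.  0.]
7.08 [ 0.4617 -0.0212  0.0631] F [ 0.6  0.  -0.4] M [-0.01  0.    0.02] w 0.0198 row [1.23 0.13 0.06] [-0.  0.  0.]
```

Request:
jog_arm([
  [0.3, 0, 0, 0, 0, 0],
  [0.6, 0, 0, 0, 0, 0],
  [0.8, 0, 0, 0, 0, 0],
  [1, 0, 0, 0, 0, 0],
  [1, 0, 0, 0, 0, 0],
])

```text
time_s: 7.5
position: [0.4713, -0.0213, 0.0628]
tool_rot: [[1.0, -0.017, -0.003], [-0.017, -1.0, 0.0], [-0.003, -0.0, -1.0]]
ft_force: [-5.8, -0.2, 1.7]
grip_width: 0.0199
gripper_force: 98.7
```

Request:
jog_arm([
  [0, 0, -0.15, 0, 0, 0],
  [0, 0, -0.3, 0, 0, 0],
  [0, 0, -0.45, 0, 0, 0],
  [0, 0, -0.6, 0, 0, 0],
  [0, 0, -0.6, 0, 0, 0],
])

```text
time_s: 7.92
position: [0.4714, -0.0212, 0.0688]
tool_rot: [[1.0, -0.017, -0.003], [-0.017, -1.0, 0.001], [-0.003, -0.001, -1.0]]
ft_force: [-5.1, 0.0, -6.3]
grip_width: 0.0198
gripper_force: 98.0
```

The wall stopped the tip at TCP x ≈ 0.4715, and the lid is now bearing on the blade (Fz -6 N). I'll back off 2 mm and lift further.

Request:
jog_arm([
  [-0.2, 0, 0, 0, 0, 0],
  [-0.2, 0, -0.3, 0, 0, 0],
  [-0.2, 0, -0.6, 0, 0, 0],
  [-0.2, 0, -0.9, 0, 0, 0],
  [-0.2, 0, -1.2, 0, 0, 0],
  [-0.2, 0, -1.4, 0, 0, 0],
  [-0.2, 0, -1.4, 0, 0, 0],
  [-0.2, 0, -1.4, 0, 0, 0],
])

```text
time_s: 8.58
position: [0.4704, -0.0215, 0.0834]
tool_rot: [[1.0, -0.017, 0.001], [-0.017, -1.0, -0.0], [0.001, 0.0, -1.0]]
ft_force: [1.2, 0.7, -2.3]
grip_width: 0.0198
gripper_force: 98.3
```

```bash
python3 - <<'E'
from h import *
im=env.get_image("top");C=cloud(im)
go([.47,-.0215,.08],-1)
Q=C.reshape(-1,3);Q=Q[(abs(Q[:,0]-.635)<.065)&(abs(Q[:,1]+.08)<.04)&(Q[:,2]>.08)&(Q[:,2]<.16)]
p=np.polyfit(Q[:,0],Q[:,2],1);print("lid angle",-np.arctan(p[0]))
im=env.get_image("scene");save(im,"s4.png",(140,260,170,330),4)
E
```

```text
8.63 [ 0.4704 -0.0215  0.0833] F [ 1.2  0.  -2. ] M [ 0.   -0.04 -0.02] w 0.0199 row [-0.04 -0.    0.33] [ 0. -0.  0.]
lid angle 0.11796434824397817
```

View pics/s4.png

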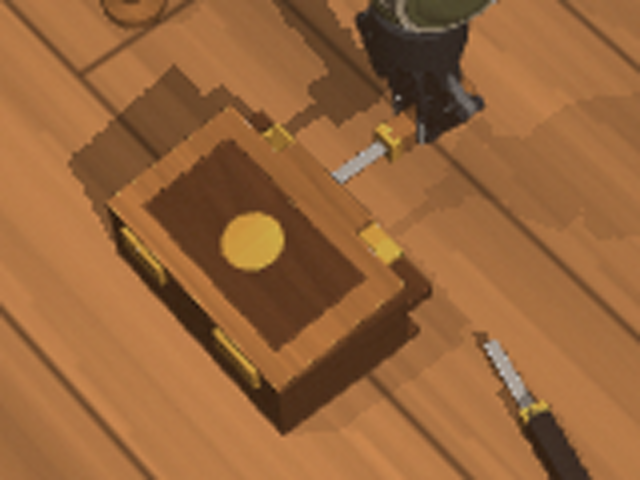

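The scene crop shows the lid ajar (about 0.12 rad) on the blade, which enters under the lip at crop (340, 180). Next I follow the arc around the hinge.

Request:
jog_arm([
  [0.2, 0, -0.7, 0, 0, 0],
  [0.5, 0, -1.4, 0, 0, 0],
  [0.8, 0, -2.3, 0, 0, 0],
  [1.1, 0, -3.3, 0, 0, 0],
  [1.5, 0, -4.2, 0, 0, 0],
  [2.0, 0, -5.0, 0, 0, 0],
  [2.6, 0, -5.8, 0, 0, 0],
  [3.2, 0, -6.6, 0, 0, 0],
])

```text
time_s: 9.35
position: [0.5015, -0.0217, 0.15]
tool_rot: [[1.0, -0.017, -0.003], [-0.017, -1.0, 0.0], [-0.003, -0.0, -1.0]]
ft_force: [-3.4, 0.4, -2.2]
grip_width: 0.0199
gripper_force: 98.4
```

```bash
python3 - <<'E'
from h import *
im=env.get_image("top");C=cloud(im)
go([.5021,-.0215,.1492],-1)
Q=C.reshape(-1,3);Q=Q[(abs(Q[:,0]-.635)<.065)&(abs(Q[:,1]+.08)<.04)&(Q[:,2]>.08)&(Q[:,2]<.25)]
p=np.polyfit(Q[:,0],Q[:,2],1);print("lid angle",-np.arctan(p[0]),len(Q))
E
```

```text
9.4 [ 0.5033 -0.022   0.1514] F [-3.4  1.3  0.4] M [0.23 0.76 0.1 ] w 0.0201 row [-0.12 -0.05  0.22] [ 0.  -0.1  0. ]
lid angle 0.6560511108117827 882
```

Request:
jog_arm([
  [0.6, 0, -0.6, 0, 0, 0],
  [1.3, 0, -1.2, 0, 0, 0],
  [2.1, 0, -1.8, 0, 0, 0],
  [2.9, 0, -2.4, 0, 0, 0],
  [3.7, 0, -2.9, 0, 0, 0],
  [4.6, 0, -3.3, 0, 0, 0],
  [5.5, 0, -3.7, 0, 0, 0],
  [6.5, 0, -4.0, 0, 0, 0],
])

```text
time_s: 10.07
position: [0.5671, -0.0228, 0.1896]
tool_rot: [[1.0, -0.017, -0.001], [-0.017, -1.0, 0.0], [-0.001, -0.0, -1.0]]
ft_force: [-3.1, 0.6, -1.2]
grip_width: 0.0198
gripper_force: 98.4
```

```bash
python3 - <<'E'
from h import *
im=env.get_image("scene")
go([.62,-.022,.195],-1)
save(im,"s5.png",(110,240,160,330),4)
E
```

```text
10.12 [ 0.5689 -0.023   0.19  ] F [-0.4 -0.5 -1.7] M [0.07 0.17 0.01] w 0.0199 row [ 5.11 -0.18 -0.49] [-0.  -0.1  0. ]
```

View pics/s5.png

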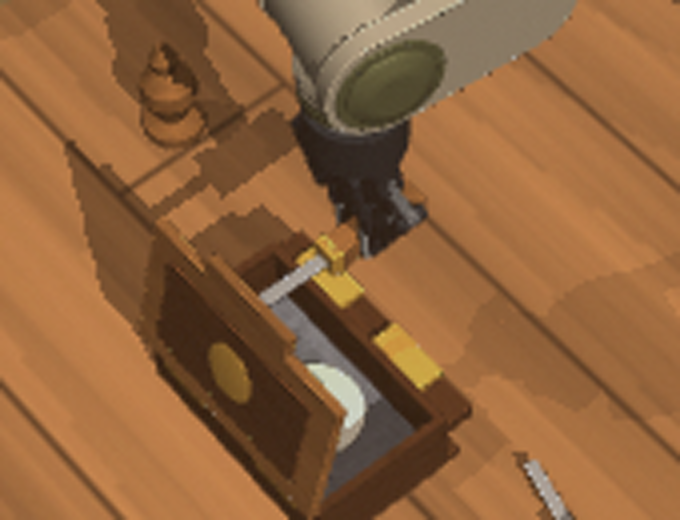

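The lid is nearly upright (about 1.3 rad), with the blade tip against its underside well above the dial. I'll push on past upright.

Request:
jog_arm([
  [0.9, 0, -0.3, 0, 0, 0],
  [1.8, 0, -0.4, 0, 0, 0],
  [2.7, 0, -0.5, 0, 0, 0],
  [3.6, 0, -0.5, 0, 0, 0],
  [4.4, 0, -0.5, 0, 0, 0],
  [5.1, 0, -0.5, 0, 0, 0],
  [5.7, 0, -0.5, 0, 0, 0],
  [5.7, 0, -0.5, 0, 0, 0],
])

```text
time_s: 10.78
position: [0.6252, -0.0243, 0.1939]
tool_rot: [[1.0, -0.017, 0.001], [-0.017, -1.0, -0.0], [0.001, 0.0, -1.0]]
ft_force: [-0.3, 0.5, -0.7]
grip_width: 0.0197
gripper_force: 98.6
```

```bash
python3 - <<'E'
from h import *
im=env.get_image("scene");C=cloud(im)
go([.45,-.022,.2],-1)
for n in("scene","top"):
    im=env.get_image(n);C=cloud(im)
    Q=C.reshape(-1,3);Q=Q[(abs(Q[:,0]-.72)<.06)&(abs(Q[:,1]+.02)<.1)&(Q[:,2]>.1)&(Q[:,2]<.24)&((abs(Q[:,1]+.02)>.035))]
    for lo in np.arange(.1,.24,.02):
        q=Q[(Q[:,2]>lo)&(Q[:,2]<lo+.02)]
        if len(q)>5: print(n,round(lo,2),len(q),np.round(np.percentile(q[:,0],[5,50,95]),3))
E
```

```text
10.83 [ 0.625  -0.0243  0.1942] F [ 0.6  0.4 -0.9] M [-0.02 -0.05 -0.02] w 0.0195 row [-17.5    0.08  -0.61] [ 0.  -0.1  0. ]
scene 0.1 17 [0.723 0.726 0.727]
scene 0.12 18 [0.727 0.73  0.731]
scene 0.14 15 [0.731 0.733 0.736]
scene 0.16 27 [0.734 0.736 0.739]
scene 0.18 60 [0.732 0.738 0.741]
scene 0.2 112 [0.732 0.737 0.742]
scene 0.22 10 [0.736 0.739 0.743]
top 0.1 54 [0.713 0.716 0.719]
top 0.12 54 [0.718 0.72  0.723]
top 0.14 60 [0.722 0.724 0.727]
top 0.16 66 [0.725 0.728 0.731]
top 0.18 83 [0.729 0.732 0.742]
top 0.2 101 [0.734 0.739 0.744]
top 0.22 10 [0.738 0.741 0.744]
```

The lid slope of 0.2 gives about 1.77 rad, and it stands free of the blade with no force. Retreating to put the opener down in front of the case.

Request:
jog_arm([
  [-2, 0, 0, 0, 0, 0],
  [-6, 0, 0, 0, 0, 0],
  [-10, 0, 0, 0, 0, 0],
  [-14, 0, 0, 0, 0, 0],
  [-18, 0, 0, 0, 0, 0],
  [-21.5, 0, 0, 0, 0, 0],
  [-21.5, 0, 0, 0, 0, 0],
])

```text
time_s: 11.52
position: [0.4037, -0.0192, 0.1943]
tool_rot: [[1.0, -0.018, -0.002], [-0.018, -1.0, 0.0], [-0.002, -0.0, -1.0]]
ft_force: [0.3, -0.2, -1.3]
grip_width: 0.02
gripper_force: 98.6
```

Request:
jog_arm([
  [0, 0, 4, 0, 0, 0],
  [0, 0, 8, 0, 0, 0],
  [0, 0, 12, 0, 0, 0],
  [0, 0, 15, 0, 0, 0],
  [0, 0, 17, 0, 0, 0],
  [0, 0, 17.8, 0, 0, 0],
  [0, 0, 17.8, 0, 0, 0],
])

```text
time_s: 12.1
position: [0.4092, -0.0204, 0.0149]
tool_rot: [[1.0, -0.018, -0.002], [-0.018, -1.0, 0.001], [-0.002, -0.001, -1.0]]
ft_force: [-0.6, 0.0, -0.1]
grip_width: 0.02
gripper_force: 98.7
```

```bash
python3 -c "
from h import *
for i in range(3): env.get_image('top');go([.41,-.02,.006],-1)"
```

```text
12.15 [ 0.4096 -0.0205  0.0159] F [-0.7  0.2  0.3] M [0.   0.   0.04] w 0.0196 row [ 0.04 -0.06  0.99] [-0.  0. -0.]
12.2 [ 0.41   -0.0206  0.0166] F [ 0.4 -0.2  0.2] M [ 0.01 -0.04 -0.05] w 0.0198 row [-0.   -0.06  1.06] [ 0.  -0.1 -0. ]
12.25 [ 0.4101 -0.0207  0.0169] F [-0.2 -0.5 -0.5] M [ 0.01  0.   -0.04] w 0.02 row [-0.02 -0.07  1.09] [ 0.  -0.1  0. ]
```

Request:
jog_arm([
  [0, 0, 0.4, 0, 0, 0],
  [0, 0, 0.8, 0, 0, 0],
  [0, 0, 1.1, 0, 0, 0],
  [0, 0, 1.1, 0, 0, 0],
  [0, 0, 1.1, 0, 0, 0],
])

```text
time_s: 12.67
position: [0.4094, -0.0204, 0.0051]
tool_rot: [[1.0, -0.017, 0.0], [-0.017, -1.0, -0.0], [0.0, 0.0, -1.0]]
ft_force: [1.0, -1.0, -0.3]
grip_width: 0.0199
gripper_force: 98.8
```

Request:
jog_arm([
  [0, 0, 0, 0, 0, 0],
  [0, 0, 0, 0, 0, 0],
  [0, 0, 0, 0, 0, 0],
  [0, 0, 0, 0, 0, 0],
  [0, 0, 0, 0, 0, 0],
  [0, 0, 0, 0, 0, 0],
  [0, 0, 0, 0, 0, 0],
  [0, 0, 0, 0, 0, 0],
], hand=1)

```text
time_s: 13.33
position: [0.4093, -0.0204, 0.0051]
tool_rot: [[1.0, -0.017, -0.0], [-0.017, -1.0, 0.0], [-0.0, -0.0, -1.0]]
ft_force: [-0.8, -0.4, -0.2]
grip_width: 0.0852
gripper_force: 0.0
```

Request:
jog_arm([
  [0, 0, -1, 0, 0, 0],
  [0, 0, -4, 0, 0, 0],
  [0, 0, -8, 0, 0, 0],
  [0, 0, -12, 0, 0, 0],
  [0, 0, -15, 0, 0, 0],
  [0, 0, -15, 0, 0, 0],
  [0, 0, -15, 0, 0, 0],
  [0, 0, -15, 0, 0, 0],
])

```text
time_s: 14.0
position: [0.4088, -0.0202, 0.1544]
tool_rot: [[1.0, -0.017, -0.001], [-0.017, -1.0, 0.0], [-0.001, -0.0, -1.0]]
ft_force: [-0.2, 0.5, -0.5]
grip_width: 0.0853
gripper_force: 0.0
```

```bash
python3 - <<'E'
from h import *
im=env.get_image("scene");C=cloud(im);save(im,"s6.png",(90,240,160,360),4)
go([.41,-.02,.15],-1)
for r in env.regions_of("scene","opener"):
    P=C[r["pixels"]];P=P[~np.isnan(P[:,0])];print(round(r["score"],2),np.round(np.median(P,0),3),np.round(np.percentile(P,98,axis=0),3))
E
```

```text
14.05 [ 0.4086 -0.0202  0.154 ] F [ 0.8  0.4 -0.4] M [-0.04 -0.01  0.01] w 0.0854 row [ 0.14 -0.02  0.4 ] [-0.   0.1  0. ]
0.88 [0.799 0.331 0.031] [0.863 0.365 0.039]
0.83 [0.561 0.241 0.023] [0.58  0.295 0.033]
0.71 [ 0.413 -0.015  0.023] [ 0.496 -0.005  0.033]
0.63 [0.348 0.511 0.029] [0.422 0.567 0.039]
```

View pics/s6.png

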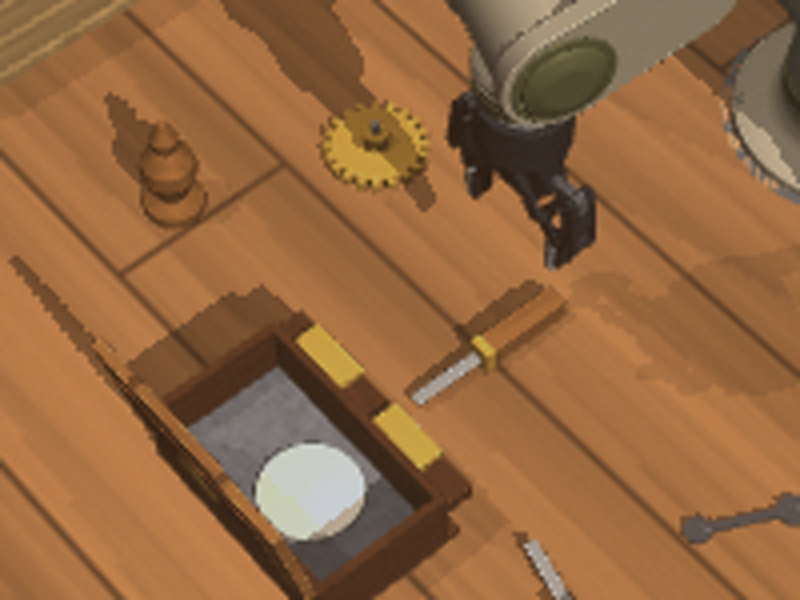

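The lid leans back past upright. The opener lies flat on the shelf at crop (410–560, 300–400), the gripper is open well above it, and the other things look undisturbed. Handing in.

```bash
python3 -c "
from rig import env
print(env.close_job())"
```

```text
the job is handed in; nothing more can be done
None
```

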